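# Set up a copper cuff under the bench extractor

## Robot

A 6-joint arm with a two-finger parallel gripper is mounted at the origin on the work surface. World frame = base frame: x ahead of the robot, y to its left, z up, the work surface at z = 0. Lengths are in mm, angles in degrees, forces in N, time in s.
With the tool pointing down it reaches from about 300 to 850 mm from the base axis. Payload 4.2 kg.
Tool frame: the origin (TCP) lies midway between the tips of the shut fingers; the grasp point (between the pads) lies 19 mm behind it (env.grip_point_offset is the distance from the TCP to the grasp point, in mm); z points along the fingers, x is the direction in which the jaws open and shut, and the axes are right-handed (so a half turn about z gives the same grasp; the last joint's range is limited). The gripper opens to 91 mm and grips with 3 to 60 N. Pads are 32 mm wide; open, the fingers measure 118 mm over their backs; the gripper's body (76 mm by 178 mm) begins 60 mm behind the grasp point.
Start: joints at [-71.391, 18.312, 89.639, -0, 72.044, -1.146], TCP at [194.359, -541.173, 213.976] pointing down, gripper open.
Joint ranges: [-177.97, 177.97], [-48.28, 115.42], [12.27, 149.76], [-77.06, 257.06], [2.81, 150.46], [-146.56, 146.56]. Speed limits (degrees/s): [147.25, 147.25, 180, 180, 180, 180].

## Interface

Orientations are given as [roll, pitch, yaw] about the fixed x, y, z axes, in that order (R = Rz(yaw) Ry(pitch) Rx(roll)).
In Python, from workcell import env gives the robot as it stands.
- The arm moves only by the shell command python3 -m pendant 'ROWS' [FORCE]. ROWS is JSON, a list of rows, each an object with "xyz": the shift along the tool's x, y, z in m, a list of three; "roll": the turn about the tool's z in degrees; "jaw": the closure, from 0 (fully open) to 1 (shut). A call has exactly 8 rows; each row is the pose to reach, as a shift and turn from the pose commanded when the call began, along the tool's axes at that moment; what a row does not reach only later rows make up. A row lasts 1/8 s, in which the tool goes at most 62.5 mm and 10.7 degrees, less where a joint would pass 70% of its speed; a pose out of reach is approached as far as the arm can. A call with a gripper value outside its range is refused whole. The fingers move at their own pace and stop on an object; FORCE is the grip in N (left out, the last holds). Time passes only in rows, so rows that repeat a pose let the fingers close, or fill a call up. It gives the time, the measured TCP pose, the force and the opening at its end, in the units of the state.
- env.state(): the state, without advancing time (a new reading comes with each control period).
- env.grab_frame(name): name is "side" or "top" or "wrist"; returns (picture, depth): 420x560x3 uint8, blue, green, red; 420x560 float32, mm along the optical axis (not along the pixel's ray), 0 where there is no reading.
- env.camera_params(name): a dict with "camera_matrix" (3x3 intrinsics, pixels), "cam_to_world" (4x4, takes a point from camera to world coordinates); the wrist camera has in their place "hand_eye" (4x4, takes a point from camera to tool coordinates, whose origin is the TCP and whose axes are the tool frame's). Camera axes: x right, y up, looking along -z (the intrinsics and any distortion apply to the point x, -y, -z); pixel columns grow to the right and rows downward; lengths in mm; the calibration is good to about 2 mm. The wrist camera is an equidistant fisheye: a pixel r from the principal point sees the ray r / f radians off the axis. A picture is of the moment at which its call begins: read the wrist's pose just before it. camera_params takes no time and is no camera call.
- env.job_done(): hands the job in, once; it reports no verdict.
The state is a dict: "time_s": time; "qpos": joint angles; "qvel": joint speeds; "effort": joint torques, N m; "ee_pos": TCP position; "ee_rot": TCP orientation; "force": force on the tool from outside, world axes, zero at the start; "torque": the same for the moment, N m; "gripper_width": finger opening in mm.
Only numpy, scipy, OpenCV 4.12 (cv2) and the standard library are available. Lean on these libraries where they do the work, as an engineer would, in place of code of your own. Each camera call takes 0.05 s, during which the arm holds its last target. There are 200 camera calls.

## Task

Gently stand the copper cuff upright in the middle of the steel disc on the round wooden block, then slide the block along the bench, without lifting it and with the cuff on it, until it stands inside the yellow ring under the clear canopy. Then slide the steel shutter on the green fan box one click open, from its closed stop to the middle stop, and after that press the yellow fan button fully down and let it go. Leave the blue-labelled tin and the cutters where they are.

Things in the scene. Friction and masses are not known exactly. Their poses are not given: they have to be found in the camera images.
- cuff: Copper cuff: a plain open ring, outside diameter 52 mm, inside 42 mm, 32 mm tall, about 110 g, standing upright on the bench (its axis, z, vertical). Origin at the centre of its underside. It and the tin swap places between starts.
- block: Round pale wooden work block, 116 mm diameter, 30 mm tall, about 0.55 kg, loose on the bench; a flush steel disc of 80 mm diameter is let into the middle of its flat top. Origin at the centre of its underside, z up. It slides on the bench with ordinary friction; it is too wide to grasp.
- block_top (a point): Centre of the block's top face, 30 mm above the bench.
- extractor: Extractor (clear canopy on posts plus green fan box), one piece fixed to the bench, moved and turned from start to start. Origin on the bench at the centre of the painted ring; its x axis points away from the robot, into the canopy, y to the left, z up.
- canopy_edge (a point): Middle of the canopy's front lower edge, 210 mm above the bench. The canopy is a clear flat sheet 6 mm thick, reaching 215 mm along the extractor's x from here and 105 mm to each side; two 14 mm posts stand 208 mm behind, 98 mm to each side; else it is open all round. To push beneath it the tool must lean back to the robot, some 25 to 45 degrees, or it strikes this edge.
- fan_box (a point): Centre of the flat top of the green fan box, 170 mm (along the extractor's x) by 150 mm (y), 100 mm tall, its centre 300 mm to the right of the ring centre and 70 mm nearer the robot. On it are the shutter and the fan button.
- ring_centre (a point): Centre of the painted yellow ring, flat on the bench under the canopy; inside diameter 146 mm, so the 116 mm block fits inside it with 15 mm to spare all round. Bench height. Same axes as the extractor.
- gate (a joint): Travel of the steel shutter plate (60 x 60 mm, in two rails on the fan box's top, over a round black port): 0 = closed, growing as it slides along the extractor's -x axis (towards the robot). Metres. Spring-indexed stops at 0, 0.030 (middle) and 0.060 (fully open); within about 10 mm of a stop it draws itself into it. Getting out of a stop takes about 5 N.
- gate_knob (a point): Centre of the top of the red round knob on the shutter: 16 mm diameter, 30 mm tall, upright, standing on the plate with its top 136 mm above the bench. It moves with the shutter.
- fan (a joint): Travel of the fan button, 0 = up, 0.006 = fully down (metres); it springs back. Fully down takes about 5 N.
- fan_top (a point): Centre of the top of the yellow fan button (28 mm diameter, in a low black housing on the fan box's top), 122 mm above the bench when up; it is pressed straight down.
- tin: Tin with a blue label, 54 mm diameter, 65 mm tall; a bystander standing upright. Origin at the centre of its underside.
- cutters: Wire cutters with black handles, about 130 mm long, 50 mm wide and 16 mm high, lying flat; a bystander. Origin on the bench beneath the joint; x points towards the jaws.
There are look-alikes about, which are no part of the job. Several things look just like the block: the one meant starts farthest to the robot's left.

How it is judged:
By the outcome, as a careful person would: the job done as asked, in the order asked, and still so for the second after the job is handed in, with the robot touching nothing.
It also fails if it takes over 67 s, if anything falls off the work surface, if the arm or the gripper's body presses on something with over 40 N, if the wrist force passes 120 N, or if a joint passes its speed limit or range.

## Working session

There is one attempt and no reset: what is moved stays moved. The work goes in short steps, Python scripts to look and compute and a shell command to move; the robot and the scene stay as the last step left them, time stands still between calls to the robot, and variables do not carry over. Pictures are saved under pics/ and viewed, about 8 in all and at most 12, crops included, and the job is handed in when it is done.

```bash
ls; mkdir -p pics; cat > h.py <<'E'
import numpy as np, cv2, json
from workcell import env
from scipy.spatial.transform import Rotation as R
def ray(name,u,v):
    p=env.camera_params(name); K=np.array(p["camera_matrix"]); T=np.array(p["cam_to_world"])
    d=np.array([(u-K[0,2])/K[0,0],-(v-K[1,2])/K[1,1],-1.]); return T[:3,3],T[:3,:3]@d
def onz(name,u,v,z):
    o,d=ray(name,u,v); return o+d*(z-o[2])/d[2]
def cloud(name,depth):
    p=env.camera_params(name); K=np.array(p["camera_matrix"]); T=np.array(p["cam_to_world"])
    v,u=np.mgrid[:depth.shape[0],:depth.shape[1]]
    P=np.stack([(u-K[0,2])/K[0,0]*depth,-(v-K[1,2])/K[1,1]*depth,-depth],-1)
    return P@T[:3,:3].T+T[:3,3]
def tool():
    s=env.state(); return np.array(s["ee_pos"]),R.from_euler('xyz',s["ee_rot"],degrees=True).as_matrix()
def to(p):  # shift in tool axes (m) from measured pose to world point
    x,M=tool(); return np.round(M.T@(np.array(p)-x)/1000,4)
E
python3 - <<'E'
from h import *
print(env.state()); 
for n in("top","side"):
    im,d=env.grab_frame(n); cv2.imwrite(f"pics/{n}0.png",im); np.save(f"pics/{n}0.npy",d)
    print(n,env.camera_params(n),(d>0).mean())
print(env.camera_params("wrist"))
a=cv2.imread("pics/top0.png");b=cv2.imread("pics/side0.png")
E
```

```text
pics
{'time_s': 0.0, 'qpos': array([-7.13888096e+01,  1.83514031e+01,  8.97074755e+01, -1.57883468e-03,
        7.20419627e+01, -1.14554206e+00]), 'qvel': array([-0.07379378, -0.13245325,  0.00878883, -0.08817668,  0.02983602,
       -0.03388711]), 'effort': array([ 1.29330943e-03, -4.12457943e+01, -2.31977087e+01,  7.28720916e-02,
        4.57716035e-02, -1.66451227e-04]), 'ee_pos': array([ 194.20046791, -540.67613201,  213.11540807]), 'ee_rot': array([-1.79999485e+02,  1.00851081e-01, -7.02427789e+01]), 'force': array([-0.17793933,  0.03333933, -0.08147162]), 'torque': array([-0.00370131, -0.03731421, -0.00032828]), 'gripper_width': 91.39786656492045}
top {'camera_matrix': array([[516.28490199,   0.        , 268.55058969],
       [  0.        , 516.28490199, 212.17785085],
       [  0.        ,   0.        ,   1.        ]]), 'cam_to_world': array([[-8.60431069e-04,  9.95353608e-01, -9.62831974e-02,
         3.29973489e+02],
       [-9.99869358e-01, -2.41041634e-03, -1.59830374e-02,
        -4.50213931e+01],
       [-1.61408565e-02,  9.62568665e-02,  9.95225647e-01,
         1.64640
[... 496 characters left out ...]
191e-02,  8.15637608e-01,  5.78276172e-01,
         8.45206211e+02],
       [ 0.00000000e+00,  0.00000000e+00,  0.00000000e+00,
         1.00000000e+00]])} 0.996156462585034
{'camera_matrix': array([[325.1922621 ,   0.        , 275.53914488],
       [  0.        , 325.1922621 , 207.65296232],
       [  0.        ,   0.        ,   1.        ]]), 'hand_eye': array([[ 9.99999584e-01,  9.11438160e-04,  2.10273282e-05,
        -4.74213758e-01],
       [ 8.84513502e-04, -9.64353968e-01, -2.64614139e-01,
        -7.53680921e+01],
       [-2.20901636e-04,  2.64614047e-01, -9.64354373e-01,
        -1.70591411e+02],
       [ 0.00000000e+00,  0.00000000e+00,  0.00000000e+00,
         1.00000000e+00]])}
```

View pics/top0.png

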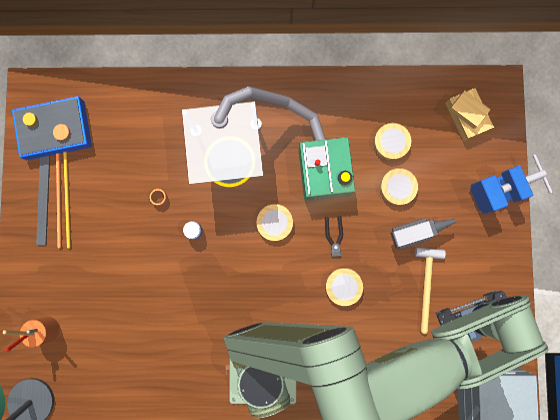

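View pics/side0.png

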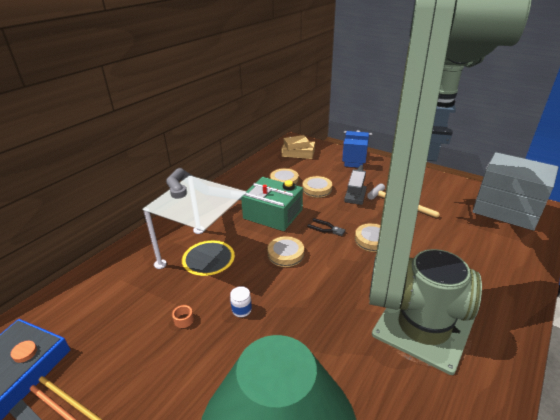

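Candidates for the block (top view): (275,223), (393,141), (399,186) and (344,287). Image right is the robot's right, so the leftmost is (275,223). The cuff is at (158,197), the tin at (192,230), the ring at (230,161), the knob at (318,162) and the fan button at (345,177).

```bash
cat > m.py <<'E'
from h import *
im=cv2.imread("pics/top0.png"); d=np.load("pics/top0.npy"); P=cloud("top",d)
hsv=cv2.cvtColor(im,cv2.COLOR_BGR2HSV)
def blob(mask,u0,v0,r,name,z):
    m=np.zeros(mask.shape,np.uint8); cv2.circle(m,(u0,v0),r,255,-1); m=cv2.bitwise_and(m,mask)
    cs,_=cv2.findContours(m,cv2.RETR_EXTERNAL,cv2.CHAIN_APPROX_NONE); c=max(cs,key=cv2.contourArea)
    (u,v),rad=cv2.minEnclosingCircle(c); h=cv2.convexHull(c)
    e=cv2.fitEllipse(h) if len(h)>=5 else None
    if e: u,v=e[0]
    print(name,"px",round(u,1),round(v,1),"ell",e and np.round(e[1],1),"xyz",onz("top",u,v,z).round(1),"depth pt",P[int(round(v)),int(round(u))].round(1),"maskz",np.median(P[m>0][:,2]).round(1)); return c
Z=P[...,2]
blob((np.abs(Z-30)<9).astype(np.uint8)*255,275,223,30,"block",30)
blob(((Z>12)&(Z<45)).astype(np.uint8)*255,158,197,16,"cuff",32)
blob(((Z>45)&(Z<80)).astype(np.uint8)*255,192,230,18,"tin",65)
blob(cv2.inRange(hsv,(22,120,120),(34,255,255)),230,161,32,"ring",0)
c=blob((np.abs(Z-100)<10).astype(np.uint8)*255 ,328,168,45,"boxtop",100)
blob(cv2.inRange(hsv,(0,140,90),(6,255,255)),318,162,8,"knob",136)
blob(cv2.inRange(hsv,(22,120,120),(34,255,255)),345,177,12,"fan",122)
g=cv2.inRange(hsv,(50,80,30),(90,255,255)); gm=np.zeros_like(g); gm[135:200,295:358]=g[135:200,295:358]
gm[(np.abs(Z-100)>12)]=0
pts=np.float32(P[gm>0][:,:2]); r=cv2.minAreaRect(pts); print("box rect",r, len(pts))
w=((np.abs(Z-212)<10)); w[:, :175]=0; w[:,270:]=0; w[:95]=0;w[190:]=0
r=cv2.minAreaRect(np.float32(P[w][:,:2])); print("canopy",r,w.sum()); print(cv2.boxPoints(r).round(0).tolist(), Z[w].mean())
cv2.imwrite("pics/crop.png",cv2.resize(im[110:320,140:420],None,fx=2.8,fy=2.8,interpolation=cv2.INTER_CUBIC))
E
python3 m.py
```

```text
block px 274.2 222.4 ell [36.5 36.5] xyz [454.2 -36.9  30. ] depth pt [455.4 -36.1  29.7] maskz 30.6
cuff px 157.8 197.2 ell [16.1 17.4] xyz [534.5 331.   32. ] depth pt [539.6 338.5  -2.4] maskz 29.0
tin px 191.5 230.3 ell [17.2 17.3] xyz [427.5 217.3  65. ] depth pt [428.7 216.3  62. ] maskz 64.0
ring px 230.3 179.9 ell [12.4 32. ] xyz [594.4 104.7   0. ] depth pt [593.2 105.4   4.3] maskz 0.3
boxtop px 326.9 167.3 ell [65.5 68.8] xyz [ 615.8 -197.1  100. ] depth pt [ 616.4 -197.3  101.3] maskz 101.2
knob px 317.2 161.8 ell [4.4 5.1] xyz [ 625.7 -165.   136. ] depth pt [ 624.2 -164.1  140.9] maskz 136.4
fan px 345.0 176.6 ell [9.3 9.8] xyz [ 583.5 -248.6  122. ] depth pt [ 582.6 -248.7  119.7] maskz 121.8
box rect ((617.4710693359375, -196.51068115234375), (169.4266357421875, 149.04786682128906), 6.093480587005615) 1805
canopy ((677.8279418945312, 98.28305053710938), (235.1962890625, 236.48411560058594), 6.383974552154541) 5053
[[548.0, 203.0], [574.0, -32.0], [808.0, -6.0], [782.0, 229.0]] 216.05746326852613
```

View pics/crop.png

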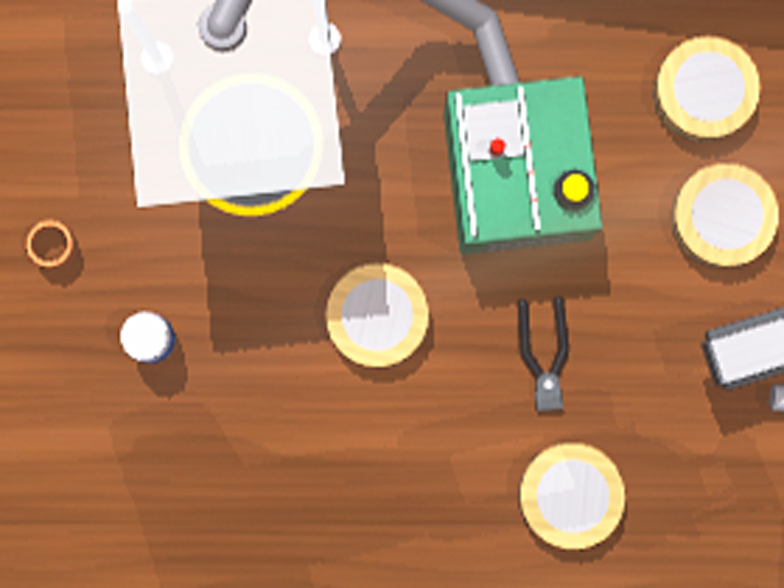

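The crop confirms it: the block at (275,223) is the leftmost pale disc with a steel inset. Next I fix the ring centre and canopy edge, and check the pendant's help, because the tool lean isn't obviously available.

```bash
python3 - <<'E'
from h import *
im=cv2.imread("pics/top0.png"); hsv=cv2.cvtColor(im,cv2.COLOR_BGR2HSV)
y=cv2.inRange(hsv,(22,25,120),(34,255,255)); m=np.zeros_like(y); cv2.circle(m,(230,161),34,255,-1); cv2.circle(m,(230,161),20,0,-1)
p=cv2.findNonZero(y&m); e=cv2.fitEllipse(cv2.convexHull(p)); print("ring",e,onz("top",*e[0],0))
for a in (5.5,6.1,6.5):
    c,s=np.cos(np.radians(a)),np.sin(np.radians(a)); M=np.array([[c,-s],[s,c]])
    print(a,"ring from box",np.array([617.4,-196.5])-M@[-70,-300])
print("edge",[onz("top",140+u/2.8,110+v/2.8,213).round(0) for u,v in((138,207),(343,183))])
# side cues
for n,z,lo,hi,(u,v),r in(("cuff",32,(3,120,60),(14,255,255),(183,316),16),("ring",0,(22,100,100),(34,255,255),(208,257),40)):
    s=cv2.imread("pics/side0.png"); h=cv2.cvtColor(s,cv2.COLOR_BGR2HSV); k=cv2.inRange(h,lo,hi); mm=np.zeros_like(k); cv2.circle(mm,(u,v),r,255,-1)
    e=cv2.fitEllipse(cv2.convexHull(cv2.findNonZero(k&mm))); print(n,e,onz("side",*e[0],z if n=="ring" else 16))
print(to([534.5,331,320]))
E
python3 -m pendant --help 2>&1 | head -30; python3 -c "
from workcell import env;print(env.state()['time_s'])"
```

```text
ring ((231.07620239257812, 172.09365844726562), (27.95702362060547, 40.31420135498047), 78.65241241455078) [619.71811708 102.45228611   0.        ]
5.5 ring from box [658.32400813 108.82806219]
6.1 ring from box [655.12443469 109.23986823]
6.5 ring from box [652.98906577 109.49578167]
edge [array([549., 201., 213.]), array([573.,  -5., 213.])]
cuff ((183.0, 316.0), (31.700027465820312, 31.700027465820312), 0.0) [534.41900924 333.52217495  16.        ]
ring ((207.6446533203125, 257.51519775390625), (34.31516647338867, 52.468788146972656), 79.22401428222656) [6.53370011e+02 1.12393392e+02 1.13686838e-13]
[-0.7056 -0.6149 -0.1056]
invalid input: not JSON, or not a number
0.1
```

```bash
python3 -m pendant '[{"xyz":[-0.045,-0.039,-0.03],"roll":3,"jaw":0},{"xyz":[-0.09,-0.078,-0.05],"roll":6,"jaw":0},{"xyz":[-0.135,-0.117,-0.07],"roll":9,"jaw":0},{"xyz":[-0.18,-0.157,-0.09],"roll":12,"jaw":0},{"xyz":[-0.225,-0.196,-0.1056],"roll":14,"jaw":0},{"xyz":[-0.27,-0.235,-0.1056],"roll":14,"jaw":0},{"xyz":[-0.315,-0.275,-0.1056],"roll":14,"jaw":0},{"xyz":[-0.36,-0.314,-0.1056],"roll":14,"jaw":0}]'
python3 -c "
from h import *
print(to([534.5,332,320]),env.state()['qpos'].round(1))"
```

```text
time_s: 1.1
ee_pos: [368.4, -94.3, 319.5]
ee_rot: [-180.0, -0.0, -84.3]
force: [1.2, 0.1, 0.2]
gripper_width: 91.4
[-0.4075 -0.208  -0.0005] [-16.1  -3.  100.   -0.   82.9  68.2]
```

```bash
python3 -m pendant '[{"xyz":[-0.052,-0.026,0],"roll":0,"jaw":0},{"xyz":[-0.104,-0.053,0],"roll":0,"jaw":0},{"xyz":[-0.156,-0.08,0],"roll":0,"jaw":0},{"xyz":[-0.208,-0.106,0],"roll":0,"jaw":0},{"xyz":[-0.26,-0.133,0],"roll":0,"jaw":0},{"xyz":[-0.312,-0.159,0],"roll":0,"jaw":0},{"xyz":[-0.364,-0.186,0],"roll":0,"jaw":0},{"xyz":[-0.4075,-0.208,0.04],"roll":0,"jaw":0}]'
python3 -c "
from h import *
print(to([534.5,332,6]),env.state()['qpos'].round(1))"
```

```text
time_s: 2.1
ee_pos: [536.1, 332.8, 281.8]
ee_rot: [-179.6, 0.2, -84.2]
force: [0.4, 0.2, 0.5]
gripper_width: 91.6
[0.0014 0.0034 0.2758] [ 30.8  21.5  75.1  -0.   82.9 115. ]
```

```bash
python3 -m pendant '[{"xyz":[0,0,0.06],"roll":0,"jaw":0},{"xyz":[0,0,0.12],"roll":0,"jaw":0},{"xyz":[0,0,0.18],"roll":0,"jaw":0},{"xyz":[0,0,0.23],"roll":0,"jaw":0},{"xyz":[0,0,0.26],"roll":0,"jaw":0},{"xyz":[0,0,0.273],"roll":0,"jaw":0},{"xyz":[0,0,0.273],"roll":0,"jaw":0},{"xyz":[0,0,0.273],"roll":0,"jaw":0.3}]' 12; python3 -m pendant '[{"xyz":[0,0,0],"roll":0,"jaw":0.6},{"xyz":[0,0,0],"roll":0,"jaw":0.8},{"xyz":[0,0,0],"roll":0,"jaw":0.8},{"xyz":[0,0,0],"roll":0,"jaw":0.8},{"xyz":[0,0,0],"roll":0,"jaw":0.8},{"xyz":[0,0,-0.02],"roll":0,"jaw":0.8},{"xyz":[0,0,-0.06],"roll":0,"jaw":0.8},{"xyz":[0,0,-0.12],"roll":0,"jaw":0.8}]' 12
python3 - <<'E'
from h import *
im,_=env.grab_frame("wrist"); cv2.imwrite("pics/w1.png",im); print(to([454.3,-37,127]))
E
```

```text
time_s: 3.1
ee_pos: [535.2, 330.3, 8.4]
ee_rot: [-179.8, 0.1, -84.2]
force: [-0.0, 0.4, 0.3]
gripper_width: 83.7
time_s: 4.1
ee_pos: [532.5, 328.3, 125.4]
ee_rot: [179.7, -0.2, -84.2]
force: [0.8, 0.5, -1.0]
gripper_width: 52.3
[0.3581 0.1197 0.006 ]
```

View pics/w1.png

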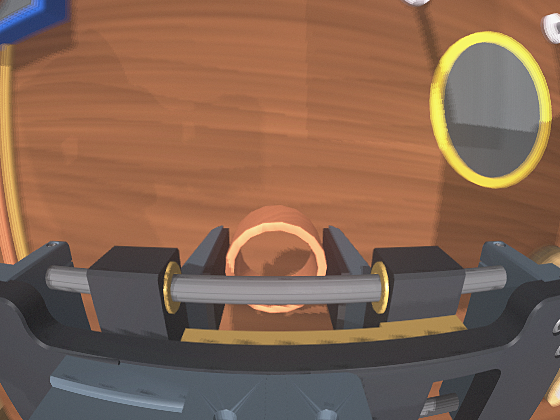

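The wrist view shows the cuff upright between the pads at (277,268), and the ring on the bench at (490,110). From this picture I compute the cuff's offset in the hand and cross-check the ring.

```bash
cat >> h.py <<'E'
def wray(u,v):
    p=env.camera_params("wrist"); K=np.array(p["camera_matrix"]); H=np.array(p["hand_eye"])
    x,y=u-K[0,2],v-K[1,2]; r=np.hypot(x,y); t=r/K[0,0]
    d=np.array([np.sin(t)*x/r,-np.sin(t)*y/r,-np.cos(t)]); return H[:3,3],H[:3,:3]@d
def wonz(u,v,z):
    o,d=wray(u,v); x,M=tool(); o=M@o+x; d=M@d; return o+d*(z-o[2])/d[2]
E
python3 - <<'E'
from h import *
o,d=wray(277,268)
for z in(-24,-27): print("cuff in tool",(o+d*(z-o[2])/d[2]).round(1))
im=cv2.imread("pics/w1.png"); h=cv2.cvtColor(im,cv2.COLOR_BGR2HSV); k=cv2.inRange(h,(24,150,120),(33,255,255)); k[:, :400]=0; k[230:]=0
c=cv2.convexHull(cv2.findNonZero(k))[:,0]; 
W=np.float32([wonz(u,v,0)[:2] for u,v in c]); print("ring W",cv2.fitEllipse(W),cv2.minEnclosingCircle(W)); print(env.state()["ee_pos"])
E
```

```text
cuff in tool [  0.   -3.8 -24. ]
cuff in tool [  0.   -5.3 -27. ]
ring W ((667.736572265625, 98.97404479980469), (172.5187225341797, 184.65472412109375), 35.80207824707031) ((667.1437377929688, 98.51390838623047), 92.30562591552734)
[537.36360684 331.23329202 135.8228945 ]
```

```bash
python3 -m pendant '[{"xyz":[-0.004,0.041,0],"roll":0,"jaw":0.8},{"xyz":[-0.004,0.082,0],"roll":0,"jaw":0.8},{"xyz":[0.04,0.087,0],"roll":0,"jaw":0.8},{"xyz":[0.095,0.092,0],"roll":0,"jaw":0.8},{"xyz":[0.15,0.098,0],"roll":0,"jaw":0.8},{"xyz":[0.205,0.103,0],"roll":0,"jaw":0.8},{"xyz":[0.26,0.109,0],"roll":0,"jaw":0.8},{"xyz":[0.3,0.113,0],"roll":0,"jaw":0.8}]'; python3 -m pendant '[{"xyz":[0.03,0.003,0],"roll":0,"jaw":0.8},{"xyz":[0.05,0.006,0],"roll":0,"jaw":0.8},{"xyz":[0.058,0.006,0.02],"roll":0,"jaw":0.8},{"xyz":[0.058,0.006,0.04],"roll":0,"jaw":0.8},{"xyz":[0.058,0.006,0.05],"roll":0,"jaw":0.8},{"xyz":[0.058,0.006,0.05],"roll":0,"jaw":0.8},{"xyz":[0.058,0.006,0.05],"roll":0,"jaw":0.8},{"xyz":[0.058,0.006,0.05],"roll":0,"jaw":0.8}]'
python3 - <<'E'
from h import *
print(to([452,-37,36.5]))
im,_=env.grab_frame("wrist"); cv2.imwrite("pics/w2.png",im); print(env.state()["ee_pos"],env.state()["ee_rot"])
h=cv2.cvtColor(im,cv2.COLOR_BGR2HSV); k=cv2.inRange(h,(22,110,120),(33,255,255)); cv2.imwrite("pics/w2m.png",k)
E
```

```text
time_s: 5.15
ee_pos: [450.9, 17.6, 126.4]
ee_rot: [179.9, -0.0, -84.3]
force: [0.6, 0.1, -1.8]
gripper_width: 52.3
time_s: 6.15
ee_pos: [452.2, -38.4, 77.5]
ee_rot: [-179.9, -0.0, -84.2]
force: [0.0, -0.3, -0.4]
gripper_width: 52.6
[-0.0014  0.0001  0.041 ]
[452.068278   -38.41391462  77.47867136] [-1.79924809e+02 -2.33161269e-02 -8.42286361e+01]
```

View pics/w2.png

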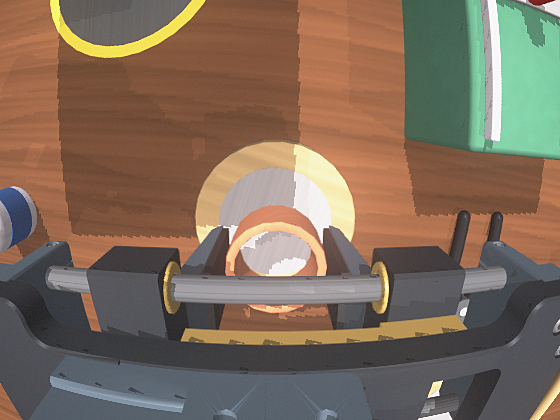

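The cuff hangs over the block: cuff rim centre at (277,268), block edges at (195,212), (355,212) and (275,140). I compute both centres from this now-settled frame.

```bash
python3 - <<'E'
from h import *
from scipy.optimize import least_squares
im=cv2.imread("pics/w2.png"); h=cv2.cvtColor(im,cv2.COLOR_BGR2HSV)
k=cv2.inRange(h,(15,40,120),(33,160,255)); k[:135]=0;k[225:]=0;k[:,:185]=0;k[:,365:]=0
k=cv2.morphologyEx(k,cv2.MORPH_OPEN,np.ones((3,3)))
c=max(cv2.findContours(k,0,1)[0],key=cv2.contourArea); c=cv2.convexHull(c)[:,0]; c=c[c[:,1]<222]
W=np.array([wonz(u,v,30)[:2] for u,v in c]); print(len(W),c.min(0),c.max(0))
r=least_squares(lambda q:np.hypot(*(W-q[:2]).T)-q[2],[454,-37,58]); print("block",r.x,np.abs(r.fun).max())
y=cv2.inRange(h,(24,150,120),(33,255,255)); y[70:]=0;y[:,:30]=0;y[:,230:]=0
q=cv2.findNonZero(y)[:,0]; q=np.array([[u,q[q[:,0]==u][:,1].max()] for u in np.unique(q[:,0])]); q=q[q[:,1]>8]
W=np.array([wonz(u,v,0)[:2] for u,v in q]); r=least_squares(lambda p:np.hypot(*(W-p[:2]).T)-p[2],[654,110,80]); print("ring",r.x,np.abs(r.fun).max())
r=least_squares(lambda p:np.hypot(*(W-p[:2]).T)-80,[654,110]); print("ring r80",r.x,np.abs(r.fun).max())
for z in(-24,-27): print("cuff top", wonz(277,268,77.5-z))
E
```

```text
27 [195 140] [354 219]
block [457.2226873  -36.49770909  56.85384321] 0.6131688400717721
ring [656.74910142 108.9735452   83.00726864] 0.6142019025312493
ring r80 [653.33262143 108.85573138] 1.8290810409027216
cuff top [455.84266893 -38.06010976 101.5       ]
cuff top [457.29027342 -37.89784376 104.5       ]
```

```bash
python3 -m pendant '[{"xyz":[-0.0014,0,0.012],"roll":0,"jaw":0.8},{"xyz":[-0.0014,0,0.024],"roll":0,"jaw":0.8},{"xyz":[-0.0014,0,0.032],"roll":0,"jaw":0.8},{"xyz":[-0.0014,0,0.036],"roll":0,"jaw":0.8},{"xyz":[-0.0014,0,0.038],"roll":0,"jaw":0.8},{"xyz":[-0.0014,0,0.040],"roll":0,"jaw":0.8},{"xyz":[-0.0014,0,0.041],"roll":0,"jaw":0.8},{"xyz":[-0.0014,0,0.041],"roll":0,"jaw":0.8}]'
```

```text
time_s: 7.2
ee_pos: [451.7, -37.2, 37.3]
ee_rot: [-179.9, -0.0, -84.2]
force: [-3.9, 0.1, 10.5]
gripper_width: 52.2
```

```bash
python3 -m pendant '[{"xyz":[0,0,-0.0005],"roll":0,"jaw":0.4},{"xyz":[0,0,-0.0005],"roll":0,"jaw":0.2},{"xyz":[0,0,-0.0005],"roll":0,"jaw":0},{"xyz":[0,0,-0.0005],"roll":0,"jaw":0},{"xyz":[0,0,-0.03],"roll":0,"jaw":0},{"xyz":[0,0,-0.08],"roll":0,"jaw":0},{"xyz":[0,0,-0.14],"roll":0,"jaw":0},{"xyz":[0,0,-0.2],"roll":0,"jaw":0}]'
python3 -m pendant '[{"xyz":[0,0,-0.06],"roll":0,"jaw":0},{"xyz":[0,0,-0.12],"roll":0,"jaw":0},{"xyz":[0,0,-0.18],"roll":0,"jaw":0},{"xyz":[0,0,-0.24],"roll":0,"jaw":0},{"xyz":[0,-0.05,-0.30],"roll":0,"jaw":0},{"xyz":[-0.02,-0.11,-0.3],"roll":0,"jaw":0},{"xyz":[-0.04,-0.17,-0.3],"roll":0,"jaw":0},{"xyz":[-0.06,-0.23,-0.3],"roll":0,"jaw":0}]'
python3 -c "
from h import *
print(env.state()['qpos'].round(1))"
```

```text
time_s: 8.2
ee_pos: [451.1, -37.0, 237.7]
ee_rot: [180.0, -0.0, -84.2]
force: [1.6, -0.4, -0.1]
gripper_width: 91.6
time_s: 9.2
ee_pos: [662.9, 40.7, 536.2]
ee_rot: [-179.9, -0.0, -84.3]
force: [2.1, -0.4, 1.7]
gripper_width: 91.6
[  2.5  32.2  20.8  -0.  126.9  86.8]
```

```bash
python3 -m pendant '[{"xyz":[-0.02,-0.05,0],"roll":0,"jaw":0},{"xyz":[-0.03,-0.1,0],"roll":0,"jaw":0},{"xyz":[-0.04,-0.15,0],"roll":0,"jaw":0},{"xyz":[-0.045,-0.2,0],"roll":0,"jaw":0},{"xyz":[-0.05,-0.25,0],"roll":0,"jaw":0},{"xyz":[-0.05,-0.3,0],"roll":0,"jaw":0},{"xyz":[-0.05,-0.35,0],"roll":0,"jaw":0},{"xyz":[-0.05,-0.4,0],"roll":0,"jaw":0}]'
python3 -c "
from h import *
print(env.state()['qpos'].round(1));print(tool()[1].round(3))"
```

```text
time_s: 10.2
ee_pos: [801.8, 98.6, 414.6]
ee_rot: [-177.5, 0.0, -84.3]
force: [0.9, -0.2, -0.4]
gripper_width: 91.0
[  6.2  45.9  12.3   0.  119.2  90.5]
[[ 0.1   -0.994  0.043]
 [-0.995 -0.1    0.005]
 [-0.001 -0.044 -0.999]]
```

The reach limit tilts the tool: it leans 2.5° in the wanted direction. I'll see whether asking for more builds on that.

```bash
python3 -m pendant '[{"xyz":[0,-0.05,0],"roll":0,"jaw":0},{"xyz":[0,-0.1,0],"roll":0,"jaw":0},{"xyz":[0,-0.15,0],"roll":0,"jaw":0},{"xyz":[0,-0.2,0],"roll":0,"jaw":0},{"xyz":[0,-0.25,0],"roll":0,"jaw":0},{"xyz":[0,-0.3,0],"roll":0,"jaw":0},{"xyz":[0,-0.35,0],"roll":0,"jaw":0},{"xyz":[0,-0.4,0],"roll":0,"jaw":0}]'
python3 -c "
from h import *
print(env.state()['qpos'].round(1));print(tool()[1].round(3))"
```

```text
time_s: 11.2
ee_pos: [888.5, 104.4, 311.2]
ee_rot: [-174.7, 0.1, -84.2]
force: [0.1, 0.2, -0.1]
gripper_width: 91.2
[5.900e+00 5.310e+01 1.230e+01 1.000e-01 1.092e+02 9.020e+01]
[[ 0.1   -0.991  0.092]
 [-0.995 -0.1    0.011]
 [-0.002 -0.093 -0.996]]
```

```bash
python3 -m pendant '[{"xyz":[0,-0.045,-0.04],"roll":0,"jaw":0},{"xyz":[0,-0.09,-0.08],"roll":0,"jaw":0},{"xyz":[0,-0.15,-0.13],"roll":0,"jaw":0},{"xyz":[0,-0.2,-0.17],"roll":0,"jaw":0},{"xyz":[0,-0.3,-0.26],"roll":0,"jaw":0},{"xyz":[0,-0.4,-0.35],"roll":0,"jaw":0},{"xyz":[0,-0.5,-0.43],"roll":0,"jaw":0},{"xyz":[0,-0.6,-0.52],"roll":0,"jaw":0}]'
python3 -c "
from h import *
print(env.state()['qpos'].round(1));print(tool()[1].round(3))"
```

```text
time_s: 12.2
ee_pos: [863.8, 98.1, 378.6]
ee_rot: [-171.8, 0.1, -84.2]
force: [-0.2, 1.0, 0.1]
gripper_width: 91.3
[  5.7  48.7  12.3   0.2 110.8  90. ]
[[ 0.1   -0.985  0.141]
 [-0.995 -0.099  0.017]
 [-0.002 -0.142 -0.99 ]]
```

Each call adds about 3° and the tilt is kept, so I repeat it with an eye on the clock. About 30° is wanted.

```bash
python3 -m pendant '[{"xyz":[0,-0.06,-0.035],"roll":0,"jaw":0},{"xyz":[0,-0.12,-0.07],"roll":0,"jaw":0},{"xyz":[0,-0.2,-0.12],"roll":0,"jaw":0},{"xyz":[0,-0.3,-0.18],"roll":0,"jaw":0},{"xyz":[0,-0.4,-0.24],"roll":0,"jaw":0},{"xyz":[0,-0.5,-0.3],"roll":0,"jaw":0},{"xyz":[0,-0.6,-0.36],"roll":0,"jaw":0},{"xyz":[0,-0.7,-0.42],"roll":0,"jaw":0}]'
python3 -m pendant '[{"xyz":[0,-0.5,-0.25],"roll":0,"jaw":0},{"xyz":[0,-0.5,-0.25],"roll":0,"jaw":0},{"xyz":[0,-0.5,-0.25],"roll":0,"jaw":0},{"xyz":[0,-0.5,-0.25],"roll":0,"jaw":0},{"xyz":[0,-0.5,-0.25],"roll":0,"jaw":0},{"xyz":[0,-0.5,-0.25],"roll":0,"jaw":0},{"xyz":[0,-0.5,-0.25],"roll":0,"jaw":0},{"xyz":[0,-0.5,-0.25],"roll":0,"jaw":0}]'
python3 -c "
from h import *
print(env.state()['qpos'].round(1));print(tool()[1].round(3))"
```

```text
time_s: 13.2
ee_pos: [866.9, 95.4, 400.8]
ee_rot: [-169.0, 0.2, -84.2]
force: [-0.1, 0.1, -0.3]
gripper_width: 91.2
time_s: 14.2
ee_pos: [877.8, 94.2, 413.0]
ee_rot: [-166.0, 0.2, -84.2]
force: [-0.3, -1.3, -0.6]
gripper_width: 91.4
[  5.3  46.7  12.3   0.3 107.   89.6]
[[ 0.101 -0.965  0.24 ]
 [-0.995 -0.097  0.027]
 [-0.003 -0.242 -0.97 ]]
```

```bash
python3 -m pendant '[{"xyz":[0,-0.6,-0.15],"roll":0,"jaw":0},{"xyz":[0,-0.6,-0.15],"roll":0,"jaw":0},{"xyz":[0,-0.6,-0.15],"roll":0,"jaw":0},{"xyz":[0,-0.6,-0.15],"roll":0,"jaw":0},{"xyz":[0,-0.6,-0.15],"roll":0,"jaw":0},{"xyz":[0,-0.6,-0.15],"roll":0,"jaw":0},{"xyz":[0,-0.6,-0.15],"roll":0,"jaw":0},{"xyz":[0,-0.6,-0.15],"roll":0,"jaw":0}]'
python3 -m pendant '[{"xyz":[0,-0.6,-0.12],"roll":0,"jaw":0},{"xyz":[0,-0.6,-0.12],"roll":0,"jaw":0},{"xyz":[0,-0.6,-0.12],"roll":0,"jaw":0},{"xyz":[0,-0.6,-0.12],"roll":0,"jaw":0},{"xyz":[0,-0.6,-0.12],"roll":0,"jaw":0},{"xyz":[0,-0.6,-0.12],"roll":0,"jaw":0},{"xyz":[0,-0.6,-0.12],"roll":0,"jaw":0},{"xyz":[0,-0.6,-0.12],"roll":0,"jaw":0}]'
python3 -c "
from h import *
print(env.state()['qpos'].round(1));print(tool()[1].round(3))"
```

```text
time_s: 15.2
ee_pos: [918.5, 96.8, 384.9]
ee_rot: [-162.9, 0.2, -84.2]
force: [0.1, -0.5, 0.4]
gripper_width: 91.3
time_s: 16.2
ee_pos: [951.2, 98.8, 367.6]
ee_rot: [-159.8, 0.2, -84.2]
force: [-0.1, -0.6, -0.5]
gripper_width: 91.1
[ 5.1 50.6 12.3  0.4 96.9 89.5]
[[ 0.101 -0.934  0.343]
 [-0.995 -0.093  0.038]
 [-0.004 -0.345 -0.939]]
```

```bash
python3 - <<'E'
from h import *
P=cloud("top",np.load("pics/top0.npy")); 
for v in(2,15,30,50,66): print(v,P[v,250].round(0),P[v,200].round(0))
E
python3 -m pendant '[{"xyz":[0,-0.6,-0.25],"roll":0,"jaw":0},{"xyz":[0,-0.6,-0.25],"roll":0,"jaw":0},{"xyz":[0,-0.6,-0.25],"roll":0,"jaw":0},{"xyz":[0,-0.6,-0.25],"roll":0,"jaw":0},{"xyz":[0,-0.6,-0.25],"roll":0,"jaw":0},{"xyz":[0,-0.6,-0.25],"roll":0,"jaw":0},{"xyz":[0,-0.6,-0.25],"roll":0,"jaw":0},{"xyz":[0,-0.6,-0.25],"roll":0,"jaw":0}]'
python3 -m pendant '[{"xyz":[0,-0.6,-0.25],"roll":0,"jaw":0},{"xyz":[0,-0.6,-0.25],"roll":0,"jaw":0},{"xyz":[0,-0.6,-0.25],"roll":0,"jaw":0},{"xyz":[0,-0.6,-0.25],"roll":0,"jaw":0},{"xyz":[0,-0.6,-0.25],"roll":0,"jaw":0},{"xyz":[0,-0.6,-0.25],"roll":0,"jaw":0},{"xyz":[0,-0.6,-0.25],"roll":0,"jaw":0},{"xyz":[0,-0.6,-0.25],"roll":0,"jaw":0}]'
```

```text
2 [1443.   68. -473.] [1437.  281. -459.]
15 [1439.   74. -584.] [1438.  299. -577.]
30 [1424.   80. -702.] [1429.  318. -709.]
50 [1347.   82. -751.] [1351.  324. -756.]
66 [1266.   82. -749.] [1268.  322. -749.]
time_s: 17.2
ee_pos: [938.8, 96.5, 417.4]
ee_rot: [-156.7, 0.2, -84.2]
force: [-0.6, -0.4, -0.3]
gripper_width: 91.0
time_s: 18.2
ee_pos: [923.5, 94.1, 467.1]
ee_rot: [-153.6, 0.2, -84.2]
force: [-0.5, -0.2, 0.1]
gripper_width: 91.3
```

```bash
python3 -m pendant '[{"xyz":[0,-0.6,-0.1],"roll":0,"jaw":0},{"xyz":[0,-0.6,-0.1],"roll":0,"jaw":0},{"xyz":[0,-0.6,-0.1],"roll":0,"jaw":0},{"xyz":[0,-0.6,-0.1],"roll":0,"jaw":0},{"xyz":[0,-0.6,-0.1],"roll":0,"jaw":0},{"xyz":[0,-0.6,-0.1],"roll":0,"jaw":0},{"xyz":[0,-0.6,-0.1],"roll":0,"jaw":0},{"xyz":[0,-0.6,-0.1],"roll":0,"jaw":0}]'
python3 -m pendant '[{"xyz":[0,-0.6,-0.1],"roll":0,"jaw":0},{"xyz":[0,-0.6,-0.1],"roll":0,"jaw":0},{"xyz":[0,-0.6,-0.1],"roll":0,"jaw":0},{"xyz":[0,-0.6,-0.1],"roll":0,"jaw":0},{"xyz":[0,-0.6,-0.1],"roll":0,"jaw":0},{"xyz":[0,-0.6,-0.1],"roll":0,"jaw":0},{"xyz":[0,-0.6,-0.1],"roll":0,"jaw":0},{"xyz":[0,-0.6,-0.1],"roll":0,"jaw":0}]'
python3 - <<'E'
from h import *
print(env.state()['qpos'].round(1),tool()[1].round(3)); 
im,_=env.grab_frame("top"); cv2.imwrite("pics/top1.png",im); print(to([390,-70,300]),to([380,-75,80]))
E
```

```text
time_s: 19.2
ee_pos: [948.1, 96.1, 465.6]
ee_rot: [-150.4, 0.2, -84.2]
force: [-0.3, 0.3, 1.0]
gripper_width: 91.0
time_s: 20.2
ee_pos: [960.4, 97.0, 479.8]
ee_rot: [-147.2, 0.2, -84.2]
force: [0.9, -0.2, 0.0]
gripper_width: 90.9
[ 4.8 45.  12.3  0.7 89.9 89.3] [[ 0.101 -0.837  0.538]
 [-0.995 -0.083  0.058]
 [-0.004 -0.541 -0.841]]
[ 0.1093  0.5885 -0.1654] [0.1141 0.7163 0.0139]
```

```bash
python3 - <<'E'
from h import *
from scipy.optimize import least_squares
D=np.array([[18.35,89.71,72.04,574.4,213.1],[-3,100,82.9,380.3,319.5],[21.5,75.1,82.9,631,281.8],[32.2,20.8,126.9,664.1,536.2],[45.9,12.3,119.2,807.8,414.6],[53.1,12.3,109.2,894.6,311.2],[48.7,12.3,110.8,869.3,378.6],[46.7,12.3,107,882.8,413],[50.6,12.3,96.9,956.3,367.6],[45,12.3,89.9,965.3,479.8]])
def fk(p,q):
    r0,h,a,b,c,L=p; q2,q3,q5=np.radians(q); t=np.pi-(q2+q3+q5)
    return np.array([r0+a*np.sin(q2)+b*np.sin(q2+q3+c)+L*np.sin(t), h+a*np.cos(q2)+b*np.cos(q2+q3+c)-L*np.cos(t)])
f=least_squares(lambda p:np.concatenate([fk(p,d[:3])-d[3:] for d in D]),[0,330,430,400,0,250]); print(f.x.round(2),np.abs(f.fun).max().round(1))
p=f.x
for r,z in((398,12),(385,12),(385,60),(400,120),(445,12),(420,12),(420,150),(550,300),(700,400)):
    s=least_squares(lambda q:np.append(fk(p,q)-[r,z],(180-q.sum()-32.8)*10),[0,120,30]); print(r,z,s.x.round(1),s.cost.round(2))
np.save("fk.npy",p)
E
```

```text
[-1.0000e-01  1.3983e+02  5.9241e+02  4.1755e+02  6.0000e-02  3.3632e+02] 0.5
398 12 [ 16.1 153.4 -22.3] 0.0
385 12 [ 15.7 155.  -23.5] 0.0
385 60 [  4.6 150.1  -7.5] 0.0
400 120 [ -3.9 142.3   8.8] 0.0
445 12 [ 17.7 147.5 -18. ] 0.0
420 12 [ 16.8 150.6 -20.2] 0.0
420 150 [ -5.4 137.3  15.3] 0.0
550 300 [ -2.1 109.6  39.7] 0.0
700 400 [ 9.9 82.2 55. ] 0.0
```

View pics/top1.png

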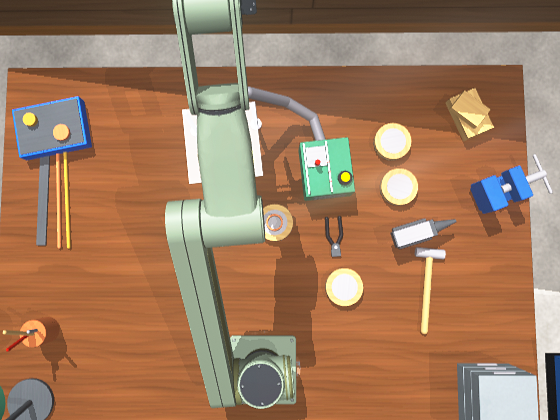

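The scene matches expectations: the cuff stands on the block at (275,222). The arm model fits to 0.5 mm. It says the leaned pose is infeasible close to the base because of the q5 limit, so I map where each lean is possible.

```bash
cat >> h.py <<'E'
def ik(r,z,lean):
    p=np.load("fk.npy"); r0,h,a,b,c,L=p; t=np.radians(lean)
    x=r-r0-L*np.sin(t); y=z-h+L*np.cos(t); D=(x*x+y*y-a*a-b*b)/(2*a*b)
    if abs(D)>1: return None
    g=np.arccos(D); q2=np.arctan2(x,y)-np.arctan2(b*np.sin(g),a+b*np.cos(g)); q3=np.degrees(g)-np.degrees(c); q2=np.degrees(q2)
    return np.array([q2,q3,180-lean-q2-q3])
E
python3 - <<'E'
from h import *
for lean in(0,10,20,25,30,33,36,40):
    for z in (12,140):
        ok=[r for r in range(250,900,5) if (q:=ik(r,z,lean)) is not None and -48<q[0]<115 and 12.3<q[1]<149.7 and 2.9<q[2]<150]
        print(lean,z,(ok[0],ok[-1]) if ok else None, end=' | ')
    print(ik(614,12,lean).round(1))
E
```

```text
0 12 (250, 895) | 0 140 (250, 895) | [32.3 98.8 49. ]
10 12 (265, 895) | 10 140 (250, 895) | [ 28.6 107.3  34.1]
20 12 (370, 895) | 20 140 (250, 895) | [ 26.2 115.7  18.1]
25 12 (520, 895) | 25 140 (250, 895) | [ 25.6 119.8   9.6]
30 12 (645, 895) | 30 140 (250, 895) | [ 25.5 123.9   0.6]
33 12 (715, 895) | 33 140 (250, 895) | [ 25.7 126.2  -4.9]
36 12 (785, 895) | 36 140 (300, 895) | [ 26.1 128.6 -10.7]
40 12 (865, 895) | 40 140 (350, 895) | [ 27.1 131.6 -18.7]
```

The q5 limit means about 20° of lean at most near the block's start and about 28° at the ring. So the plan is:
1. Ease back to about 20° and push the block most of the way.
2. Re-lean to about 27° for the last few centimetres under the canopy.

The hand is also half-turned, so the wrist camera is on the robot side, clear of the canopy.

```bash
python3 -m pendant '[{"xyz":[0.008,0.059,-0.007],"roll":-10,"jaw":0},{"xyz":[0.016,0.118,-0.014],"roll":-20,"jaw":0},{"xyz":[0.024,0.177,-0.021],"roll":-30,"jaw":0},{"xyz":[0.032,0.236,-0.028],"roll":-40,"jaw":0},{"xyz":[0.04,0.295,-0.035],"roll":-50,"jaw":0},{"xyz":[0.048,0.354,-0.042],"roll":-60,"jaw":0},{"xyz":[0.056,0.413,-0.049],"roll":-70,"jaw":0},{"xyz":[0.064,0.472,-0.056],"roll":-80,"jaw":0}]'
python3 -c "
from h import *
print(env.state()['qpos'].round(1));print(tool()[1].round(3),to([400,-48,150]))"
```

```text
time_s: 21.25
ee_pos: [565.0, -2.9, 283.3]
ee_rot: [-172.9, -32.1, -7.2]
force: [0.6, 0.2, 0.4]
gripper_width: 91.4
[-5.000e+00  1.000e-01  1.099e+02  9.800e+00  3.800e+01 -5.900e+00]
[[ 0.84  -0.058  0.539]
 [-0.106 -0.993  0.058]
 [ 0.532 -0.105 -0.84 ]] [-0.2048  0.0684  0.0204]
```

```bash
python3 -m pendant '[{"xyz":[-0.055,0.018,0.005],"roll":-10,"jaw":0},{"xyz":[-0.11,0.036,0.01],"roll":-20,"jaw":0},{"xyz":[-0.165,0.055,0.015],"roll":-30,"jaw":0},{"xyz":[-0.205,0.068,0.02],"roll":-40,"jaw":0},{"xyz":[-0.255,0.076,0.04],"roll":-50,"jaw":0},{"xyz":[-0.311,0.084,0.058],"roll":-60,"jaw":0},{"xyz":[-0.311,0.084,0.058],"roll":-70,"jaw":0},{"xyz":[-0.311,0.084,0.058],"roll":-80,"jaw":0}]'
python3 -c "
from h import *
print(env.state()['qpos'].round(1));print(tool()[1].round(3),to([330,-50,60]))"
```

```text
time_s: 22.25
ee_pos: [361.0, -43.1, 97.0]
ee_rot: [158.8, -25.6, 50.8]
force: [1.3, -0.6, -0.1]
gripper_width: 91.4
[ -24.8   -2.9  147.    66.8   19.1 -131.9]
[[ 0.57   0.623  0.536]
 [ 0.698 -0.711  0.084]
 [ 0.433  0.326 -0.84 ]] [-0.0385 -0.0265  0.0139]
```

The roll drove j4/j6 towards their limits. Before choosing the wrist configuration, one look at whether the wrist camera has a housing that matters under the canopy.

```bash
python3 - <<'E'
from h import *
im,_=env.grab_frame("side"); 
x,M=tool(); p=env.camera_params("side"); T=np.linalg.inv(np.array(p["cam_to_world"])); K=np.array(p["camera_matrix"])
H=np.array(env.camera_params("wrist")["hand_eye"])
def pj(w): c=T[:3,:3]@w+T[:3,3]; return (K[0,2]+K[0,0]*c[0]/-c[2],K[1,2]-K[1,1]*c[1]/-c[2])
print("tcp",pj(x),"cam",pj(M@H[:3,3]+x),"y+75",pj(M@(H[:3,3]*[1,-1,1])+x),"s170",pj(M@[0,0,-170]+x))
u,v=map(int,pj(M@[0,0,-100]+x)); a=im[max(0,v-130):v+130,max(0,u-130):u+130]; print(max(0,u-130),max(0,v-130))
cv2.imwrite("pics/s1.png",cv2.resize(a,None,fx=2.2,fy=2.2,interpolation=cv2.INTER_CUBIC))
E
```

```text
tcp (np.float64(313.56917437168704), np.float64(241.07160000642898)) cam (np.float64(353.5854409024175), np.float64(231.51680767165632)) y+75 (np.float64(341.213105767777), np.float64(186.7844591793582)) s170 (np.float64(347.35923281672683), np.float64(208.3423866417844))
202 92
```

View pics/s1.png

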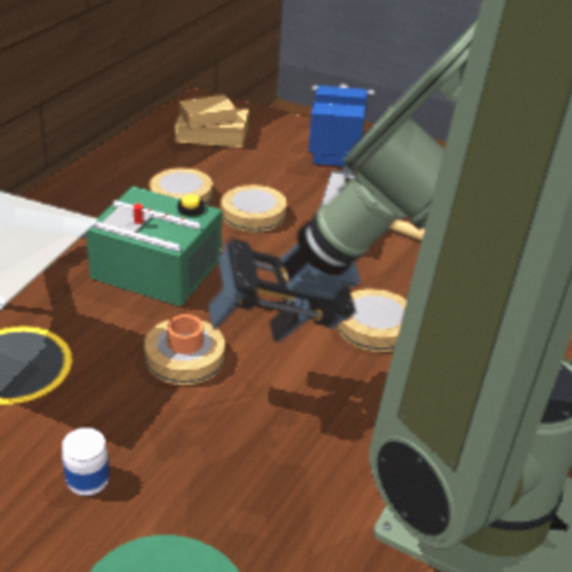

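No housing protrudes at the camera's projected point (crop (333,307)); what is there is the end of the gripper body. The cuff stands upright on the disc at crop (185,330). So no half-turn is needed. I roll back while the inner reach limit eases the lean to about 27°.

```bash
python3 -m pendant '[{"xyz":[-0.058,-0.045,0.02],"roll":10.6,"jaw":0},{"xyz":[-0.058,-0.045,0.02],"roll":21,"jaw":0},{"xyz":[-0.058,-0.045,0.02],"roll":32,"jaw":0},{"xyz":[-0.058,-0.045,0.02],"roll":42,"jaw":0},{"xyz":[-0.058,-0.045,0.02],"roll":53,"jaw":0},{"xyz":[-0.058,-0.045,0.02],"roll":63,"jaw":0},{"xyz":[-0.058,-0.045,0.02],"roll":74,"jaw":0},{"xyz":[-0.058,-0.045,0.02],"roll":85,"jaw":0}]'
cat > st.py <<'E'
from h import *
import sys
x,M=tool(); t=M[:,2]; az=np.arctan2(t[1],t[0]); h=np.array([np.sin(az),-np.cos(az),0])
print("q",env.state()['qpos'].round(1),"lean %.1f az %.1f rollneed %.1f"%(np.degrees(np.arccos(-t[2])),np.degrees(az),np.degrees(np.arctan2(M[:,1]@h,M[:,0]@h)))); print(M.round(3).tolist())
for a in sys.argv[1:]: print(a,to([float(v) for v in a.split(',')]))
E
python3 st.py 310,-50,40 401,-45,60
```

```text
time_s: 23.3
ee_pos: [330.5, -61.3, 66.5]
ee_rot: [-160.8, -23.7, -28.4]
force: [-0.0, 0.6, 0.4]
gripper_width: 90.9
q [-33.9   0.8 149.6  70.9  22.6 -74.9] lean 30.1 az 12.5 rollneed 53.1
[[0.806, -0.333, 0.49], [-0.436, -0.893, 0.109], [0.402, -0.301, -0.865]]
310,-50,40 [-0.0321  0.0047  0.0142]
401,-45,60 [ 0.0471 -0.0361  0.042 ]
```

```bash
python3 -m pendant '[{"xyz":[-0.05,0.005,0.025],"roll":10.6,"jaw":0},{"xyz":[-0.05,0.005,0.025],"roll":21,"jaw":0},{"xyz":[-0.05,0.005,0.025],"roll":32,"jaw":0},{"xyz":[-0.05,0.005,0.025],"roll":42,"jaw":0},{"xyz":[-0.05,0.005,0.025],"roll":53,"jaw":0},{"xyz":[-0.05,0.005,0.025],"roll":53,"jaw":0},{"xyz":[-0.05,0.005,0.025],"roll":53,"jaw":0},{"xyz":[-0.05,0.005,0.025],"roll":53,"jaw":0}]'
python3 st.py 395,-50,45 398,-50,14
```

```text
time_s: 24.3
ee_pos: [326.7, -56.1, 55.4]
ee_rot: [-151.7, 0.7, -76.4]
force: [-0.1, 0.5, -0.1]
gripper_width: 91.0
q [-32.6   2.5 149.7  69.8  21.8 -20.8] lean 28.3 az 14.9 rollneed -1.5
[[0.235, -0.857, 0.458], [-0.972, -0.202, 0.122], [-0.012, -0.473, -0.881]]
395,-50,45 [ 0.0102 -0.0549  0.0412]
398,-50,14 [ 0.0113 -0.0428  0.0699]
```

```bash
python3 -m pendant '[{"xyz":[0.002,-0.01,0.025],"roll":-1.5,"jaw":0},{"xyz":[0.005,-0.02,0.045],"roll":-1.5,"jaw":0},{"xyz":[0.009,-0.032,0.062],"roll":-1.5,"jaw":0},{"xyz":[0.0135,-0.0446,0.072],"roll":-1.5,"jaw":0},{"xyz":[0.0135,-0.0446,0.072],"roll":-1.5,"jaw":0},{"xyz":[0.0135,-0.0446,0.072],"roll":-1.5,"jaw":0},{"xyz":[0.0135,-0.0446,0.072],"roll":-1.5,"jaw":0},{"xyz":[0.0135,-0.0446,0.072],"roll":-1.5,"jaw":0}]'
python3 st.py 401,-51.5,13 460,-25,13 515,10,13
```

```text
time_s: 25.3
ee_pos: [400.5, -51.5, 13.0]
ee_rot: [-151.7, 0.0, -75.2]
force: [0.8, -0.0, 0.2]
gripper_width: 91.1
q [-23.   15.1 146.3 104.   17.4 -49. ] lean 28.3 az 14.9 rollneed -0.0
[[0.256, -0.851, 0.458], [-0.967, -0.226, 0.122], [-0.0, -0.474, -0.881]]
401,-51.5,13 [ 0.0001 -0.0004  0.0003]
460,-25,13 [-0.0104 -0.0566  0.0305]
515,10,13 [-0.0301 -0.1114  0.0599]
```

```bash
python3 -m pendant '[{"xyz":[-0.001,-0.0057,0.003],"roll":0,"jaw":0},{"xyz":[-0.0026,-0.0142,0.0076],"roll":0,"jaw":0},{"xyz":[-0.0044,-0.0238,0.0128],"roll":0,"jaw":0},{"xyz":[-0.0062,-0.034,0.0183],"roll":0,"jaw":0},{"xyz":[-0.0083,-0.0453,0.0244],"roll":0,"jaw":0},{"xyz":[-0.0104,-0.0566,0.0305],"roll":0,"jaw":0},{"xyz":[-0.0143,-0.0676,0.0364],"roll":0,"jaw":0},{"xyz":[-0.0183,-0.0785,0.0423],"roll":0,"jaw":0}]'
python3 st.py 515,10,13 555,45,13 599,96,13
python3 - <<'E'
from h import *
im,d=env.grab_frame("wrist"); cv2.imwrite("pics/w3.png",im)
E
```

```text
time_s: 26.3
ee_pos: [481.2, -11.7, 12.0]
ee_rot: [-152.0, -0.1, -75.3]
force: [-6.9, -4.6, 6.1]
gripper_width: 91.9
q [-10.9  18.7 137.9 100.9  11.9 -34.1] lean 28.0 az 14.6 rollneed 0.2
[[0.254, -0.853, 0.455], [-0.967, -0.225, 0.118], [0.002, -0.47, -0.883]]
515,10,13 [-0.0123 -0.0342  0.0171]
555,45,13 [-0.036  -0.0763  0.0394]
599,96,13 [-0.0741 -0.1253  0.0654]
```

View pics/w3.png

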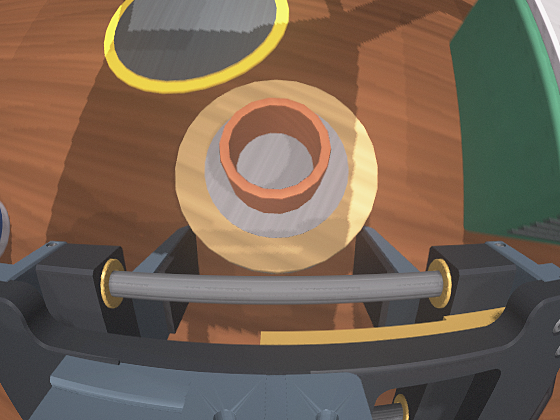

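The block is nestled between the fingers at (275,175) with the cuff centred and upright on the disc. I measure block and ring in the same frame.

```bash
cat > bm.py <<'E'
from h import *
from scipy.optimize import least_squares
import sys
def circ(W,g,r=None):
    if r: s=least_squares(lambda q:np.hypot(*(W-q[:2]).T)-r,g[:2],loss="soft_l1")
    else: s=least_squares(lambda q:np.hypot(*(W-q[:2]).T)-q[2],g,loss="soft_l1")
    return s.x.round(1),np.abs(s.fun).max().round(1)
im=cv2.imread(sys.argv[1]); h=cv2.cvtColor(im,cv2.COLOR_BGR2HSV)
k=cv2.inRange(h,(15,40,110),(30,160,255)); k[300:]=0; k[:,:150]=0;k[:,400:]=0;k[:70]=0
c=max(cv2.findContours(k,0,1)[0],key=cv2.contourArea); c=cv2.convexHull(c)[:,0]; c=c[c[:,1]<180]
W=np.array([wonz(u,v,30)[:2] for u,v in c]); print("block",c.min(0),c.max(0),circ(W,[520,0,58]),circ(W,[520,0,58],58))
y=cv2.inRange(h,(25,170,120),(33,255,255)); y[110:]=0;y[:,350:]=0
q=cv2.findNonZero(y)[:,0]; us=[u for u in np.unique(q[:,0])]
lo=np.array([[u,q[q[:,0]==u][:,1].max()] for u in us if 115<u<280]); W=np.array([wonz(u,v,0)[:2] for u,v in lo])
print("ring",circ(W,[654,110,83]),circ(W,[654,110,83],83))
E
python3 bm.py pics/w3.png
```

```text
block [175  80] [377 167] (array([529.5,   2. ,  57.4]), np.float64(0.3)) (array([528.7,   1.9]), np.float64(0.7))
ring (array([661. , 112.4,  82.8]), np.float64(1.8)) (array([661.2, 112.5]), np.float64(1.8))
```

```bash
python3 st.py 515,10,13 555,45,13 606,97,13; python3 -m pendant '[{"xyz":[-0.004,-0.0114,0.0057],"roll":0,"jaw":0},{"xyz":[-0.008,-0.0228,0.0114],"roll":0,"jaw":0},{"xyz":[-0.0123,-0.0342,0.0171],"roll":0,"jaw":0},{"xyz":[-0.018,-0.0444,0.0225],"roll":0,"jaw":0},{"xyz":[-0.024,-0.055,0.028],"roll":0,"jaw":0},{"xyz":[-0.03,-0.0656,0.0337],"roll":0,"jaw":0},{"xyz":[-0.036,-0.0763,0.0394],"roll":0,"jaw":0},{"xyz":[-0.036,-0.0763,0.0394],"roll":0,"jaw":0}]'
python3 st.py 555,45,13 606,97,13
python3 - <<'E'
from h import *
im,d=env.grab_frame("wrist"); cv2.imwrite("pics/w4.png",im)
E
python3 bm.py pics/w4.png
```

```text
q [-10.8  18.7 137.7 100.9  12.  -34. ] lean 28.2 az 14.8 rollneed 0.0
[[0.256, -0.852, 0.457], [-0.967, -0.226, 0.121], [0.0, -0.473, -0.881]]
515,10,13 [-0.0117 -0.032   0.0166]
555,45,13 [-0.0352 -0.074   0.0391]
606,97,13 [-0.0724 -0.1292  0.0687]
time_s: 27.35
ee_pos: [556.1, 47.1, 13.7]
ee_rot: [-151.8, 0.1, -75.0]
force: [-0.3, 1.1, -0.8]
gripper_width: 91.4
q [ -0.8  22.4 129.   80.1   7.6  -4. ] lean 28.2 az 15.1 rollneed -0.2
[[0.259, -0.851, 0.457], [-0.966, -0.228, 0.124], [-0.001, -0.473, -0.881]]
555,45,13 [ 0.0017  0.0018 -0.0002]
606,97,13 [-0.0353 -0.0535  0.0295]
block [175  70] [375 166] (array([604.4,  60.1,  56.9]), np.float64(18.7)) (array([602.8,  59.8]), np.float64(19.1))
ring (array([ 630.5, -520.8,  703.6]), np.float64(3.3)) (array([658.4,  99.7]), np.float64(5.4))
```

```bash
python3 -m pendant '[{"xyz":[-0.006,-0.008,0.0045],"roll":0,"jaw":0},{"xyz":[-0.012,-0.016,0.009],"roll":0,"jaw":0},{"xyz":[-0.018,-0.0245,0.0135],"roll":0,"jaw":0},{"xyz":[-0.024,-0.033,0.018],"roll":0,"jaw":0},{"xyz":[-0.029,-0.04,0.022],"roll":0,"jaw":0},{"xyz":[-0.033,-0.045,0.025],"roll":0,"jaw":0},{"xyz":[-0.035,-0.048,0.0265],"roll":0,"jaw":0},{"xyz":[-0.035,-0.048,0.0265],"roll":0,"jaw":0}]'
python3 st.py 603,97,13
python3 - <<'E'
from h import *
im,d=env.grab_frame("wrist"); cv2.imwrite("pics/w5.png",im)
im,d=env.grab_frame("side"); cv2.imwrite("pics/s5.png",cv2.resize(im[190:330,110:320],None,fx=2.6,fy=2.6,interpolation=cv2.INTER_CUBIC)); cv2.imwrite("pics/s5full.png",im)
a=cv2.imread("pics/w5.png");b=cv2.imread("pics/s5.png");b=cv2.resize(b,(400,267)); c=np.zeros((420,800,3),np.uint8); c[:300,:400]=cv2.resize(a,(400,300)); c[:267,400:]=b; cv2.imwrite("pics/c5.png",c)
E
```

```text
time_s: 28.4
ee_pos: [599.5, 93.1, 13.5]
ee_rot: [-151.8, 0.0, -75.2]
force: [-2.2, -3.1, 1.1]
gripper_width: 91.3
q [  5.2  25.  123.1  48.8   6.   33. ] lean 28.2 az 14.8 rollneed -0.0
[[0.256, -0.852, 0.457], [-0.967, -0.225, 0.121], [-0.0, -0.473, -0.881]]
603,97,13 [-0.0029 -0.0036  0.0025]
```

View pics/c5.png

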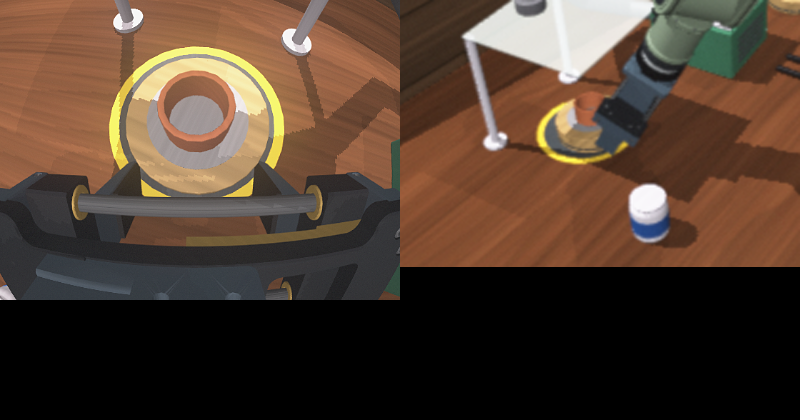

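The wrist view shows the block almost concentric in the ring, the cuff upright, and the hand clear of the canopy edge. I measure the residual offset.

```bash
cat > rm.py <<'E'
from h import *
from scipy.optimize import least_squares
import sys
im=cv2.imread(sys.argv[1]); h=cv2.cvtColor(im,cv2.COLOR_BGR2HSV)
y=cv2.inRange(h,(26,120,100),(33,255,255)); y[250:]=0; y[:,:140]=0;y[:,410:]=0
c=max(cv2.findContours(y,0,1)[0],key=cv2.contourArea); hu=cv2.convexHull(c)[:,0]; hu=hu[hu[:,1]<190]
W=np.array([wonz(u,v,0)[:2] for u,v in hu]); s=least_squares(lambda q:np.hypot(*(W-q[:2]).T)-q[2],[655,110,83],loss="soft_l1"); print("ring",s.x.round(1),np.abs(s.fun).max().round(1),hu.min(0),hu.max(0))
k=cv2.inRange(h,(12,40,90),(24,200,255)); m=np.zeros_like(k); m[60:200,165:390]=255; k&=m; k=cv2.morphologyEx(k,cv2.MORPH_OPEN,np.ones((5,5)))
c=max(cv2.findContours(k,0,1)[0],key=cv2.contourArea); hu=cv2.convexHull(c)[:,0]; hu=hu[hu[:,1]<180]
W=np.array([wonz(u,v,30)[:2] for u,v in hu]); s=least_squares(lambda q:np.hypot(*(W-q[:2]).T)-58,[648,105],loss="soft_l1"); print("block",s.x.round(1),np.abs(s.fun).max().round(1),hu.min(0),hu.max(0)); print(tool()[0])
E
python3 rm.py pics/w5.png
```

```text
ring [657.  108.5  82. ] 8.3 [185  65] [397 187]
block [658.4 139.3] 23.3 [165  60] [273 146]
[599.57736409  93.15912557  13.52306088]
```

```bash
python3 -m pendant '[{"xyz":[-0.001,-0.002,0.0012],"roll":0,"jaw":0},{"xyz":[-0.002,-0.0045,0.0024],"roll":0,"jaw":0},{"xyz":[-0.002,-0.0045,0.0024],"roll":0,"jaw":0},{"xyz":[-0.002,-0.0045,0.0024],"roll":0,"jaw":0},{"xyz":[-0.001,0.008,-0.004],"roll":0,"jaw":0},{"xyz":[0,0.03,-0.016],"roll":0,"jaw":0},{"xyz":[0,0.06,-0.032],"roll":0,"jaw":0},{"xyz":[0,0.09,-0.048],"roll":0,"jaw":0}]'
python3 st.py 480,60,180
python3 - <<'E'
from h import *
im,d=env.grab_frame("wrist"); cv2.imwrite("pics/w6.png",im)
E
```

```text
time_s: 29.5
ee_pos: [527.4, 76.4, 13.6]
ee_rot: [-151.7, 0.4, -74.9]
force: [0.2, 0.3, 0.4]
gripper_width: 91.3
q [  3.3  20.9 132.4 100.1   5.9 -20.3] lean 28.3 az 15.7 rollneed -0.8
[[0.26, -0.851, 0.456], [-0.966, -0.226, 0.128], [-0.006, -0.474, -0.881]]
480,60,180 [ 0.0025 -0.0347 -0.1703]
```

View pics/w6.png

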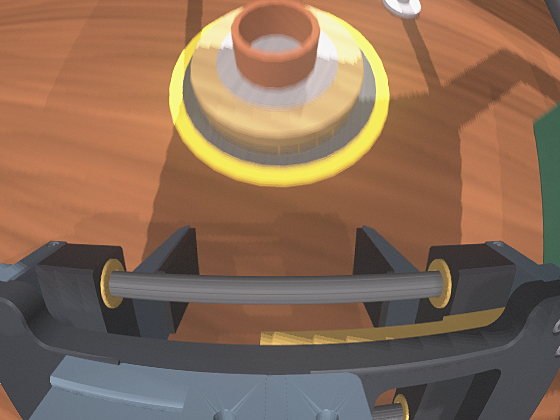

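The block now sits inside the ring with a grey gap all round, and the cuff is upright at (276,35). I quantify the gap.

```bash
python3 - <<'E'
from h import *
from scipy.optimize import least_squares
im=cv2.imread("pics/w6.png"); h=cv2.cvtColor(im,cv2.COLOR_BGR2HSV)
y=cv2.inRange(h,(26,120,100),(33,255,255)); y[:5]=0
m=np.zeros_like(y); m[5:200,160:400]=255; y&=m
c=max(cv2.findContours(y,0,1)[0],key=cv2.contourArea); hu=cv2.convexHull(c)[:,0]; hu=hu[hu[:,1]>70]
W=np.array([wonz(u,v,0)[:2] for u,v in hu]); s=least_squares(lambda q:np.hypot(*(W-q[:2]).T)-q[2],[655,110,83],loss="soft_l1"); print("ring outer",s.x.round(1),np.abs(s.fun).max().round(1)); R0=s.x
k=cv2.inRange(h,(12,40,90),(25,150,255))&m; k[:,:180]=0;k[:,380:]=0; k[165:]=0; k=cv2.morphologyEx(k,cv2.MORPH_OPEN,np.ones((3,3)))
c=max(cv2.findContours(k,0,1)[0],key=cv2.contourArea); hu=cv2.convexHull(c)[:,0]; lo=hu[(hu[:,1]>125)]; print(lo.tolist())
W=np.array([wonz(u,v,0)[:2] for u,v in lo]); s=least_squares(lambda q:np.hypot(*(W-q[:2]).T)-58,[650,108],loss="soft_l1"); print("block base",s.x.round(1),np.abs(s.fun).max().round(1)); print("off",s.x-R0[:2], tool()[0])
E
```

```text
ring outer [650.2 107.7  82.6] 1.1
[[343, 127], [330, 140], [324, 144], [312, 150], [298, 155], [284, 156], [265, 156], [257, 155], [250, 153], [241, 150], [229, 144], [224, 141]]
block base [642.5 107.3] 0.5
off [-7.78093404 -0.37943265] [523.60181179  75.55788402  12.56380368]
```

The block base is 8 mm short of dead centre with about 7 mm spare, so it is inside the ring and stays there. Next is the shutter: move up, back and across to the knob, part-closing the jaws.

```bash
python3 -m pendant '[{"xyz":[0.015,-0.009,-0.049],"roll":0,"jaw":0.3},{"xyz":[0.03,-0.017,-0.097],"roll":0,"jaw":0.6},{"xyz":[0.046,-0.026,-0.146],"roll":0,"jaw":0.6},{"xyz":[0.061,-0.035,-0.194],"roll":0,"jaw":0.6},{"xyz":[0.107,-0.047,-0.19],"roll":0,"jaw":0.6},{"xyz":[0.152,-0.059,-0.187],"roll":0,"jaw":0.6},{"xyz":[0.198,-0.071,-0.183],"roll":0,"jaw":0.6},{"xyz":[0.244,-0.084,-0.179],"roll":0,"jaw":0.6}]'
python3 st.py 615,-167,185 629,-164,122
python3 - <<'E'
from h import *
im,d=env.grab_frame("top"); cv2.imwrite("pics/t7.png",im)
hsv=cv2.cvtColor(im,cv2.COLOR_BGR2HSV)
k=cv2.inRange(hsv,(0,140,90),(6,255,255)); m=np.zeros_like(k); cv2.circle(m,(318,162),14,255,-1); p=cv2.findNonZero(k&m)
print(None if p is None else (len(p),p[:,0].mean(0),onz("top",*p[:,0].mean(0),134)))
E
```

```text
time_s: 30.55
ee_pos: [573.0, -149.3, 208.4]
ee_rot: [-151.8, 0.2, -75.0]
force: [1.7, 0.4, 0.4]
gripper_width: 36.5
q [-25.9  10.2 107.8  27.1  43.2  32.3] lean 28.2 az 15.3 rollneed -0.4
[[0.258, -0.852, 0.456], [-0.966, -0.226, 0.125], [-0.003, -0.473, -0.881]]
615,-167,185 [ 0.028  -0.0207  0.0376]
629,-164,122 [ 0.029  -0.0035  0.0999]
(22, array([317.09090909, 161.90909091]), array([ 625.77923929, -164.89284659,  134.        ]))
```

```bash
python3 - <<'E'
from h import *
im=cv2.imread("pics/side0.png");hsv=cv2.cvtColor(im,cv2.COLOR_BGR2HSV)
k=cv2.inRange(hsv,(0,150,90),(8,255,255)); m=np.zeros_like(k); cv2.circle(m,(265,188),14,255,-1); p=cv2.findNonZero(k&m)[:,0]; print(len(p),p.min(0),p.max(0),onz("side",*p.mean(0),121))
E
python3 -m pendant '[{"xyz":[0.014,-0.01,0.019],"roll":0,"jaw":0.6},{"xyz":[0.028,-0.0207,0.0376],"roll":0,"jaw":0.6},{"xyz":[0.028,-0.0207,0.0376],"roll":0,"jaw":0.6},{"xyz":[0.028,-0.0207,0.0376],"roll":0,"jaw":0.6},{"xyz":[0.028,-0.0207,0.0376],"roll":0,"jaw":0.6},{"xyz":[0.028,-0.0207,0.0376],"roll":0,"jaw":0.6},{"xyz":[0.028,-0.0207,0.0376],"roll":0,"jaw":0.6},{"xyz":[0.028,-0.0207,0.0376],"roll":0,"jaw":0.6}]'
python3 st.py 629,-164,122
python3 - <<'E'
from h import *
im,d=env.grab_frame("wrist"); cv2.imwrite("pics/w8.png",im)
hsv=cv2.cvtColor(im,cv2.COLOR_BGR2HSV); k=cv2.inRange(hsv,(0,150,80),(6,255,255)); m=np.zeros_like(k);m[60:330,200:360]=255
n,l,s,c=cv2.connectedComponentsWithStats(k&m)
for i in range(1,n):
    if s[i,4]>20: print(s[i],c[i],wonz(*c[i],128))
E
```

```text
26 [263 185] [266 192] [ 629.56587768 -168.64776092  121.        ]
time_s: 31.6
ee_pos: [614.2, -164.1, 182.7]
ee_rot: [-151.8, 0.3, -75.0]
force: [-0.7, -0.8, -0.2]
gripper_width: 36.3
q [-25.5  15.5 104.8  28.1  41.3  31.3] lean 28.2 az 15.7 rollneed -0.7
[[0.259, -0.852, 0.455], [-0.966, -0.226, 0.128], [-0.006, -0.472, -0.881]]
629,-164,122 [0.0041 0.016  0.0602]
[274 233  21  21 333] [283.60660661 243.41441441] [ 628.48261443 -165.66246095  128.        ]
```

View pics/w8.png

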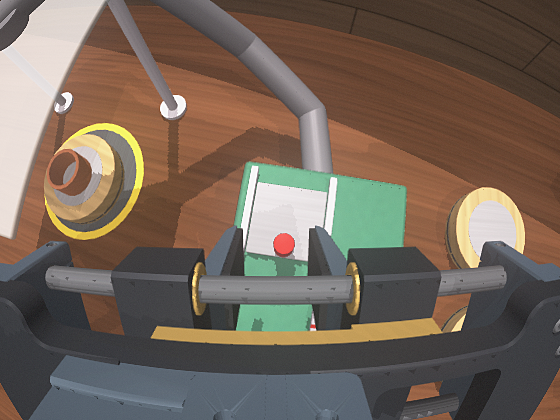

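The knob at (284,243) lies between the fingers, slightly to the right. I descend and grip it.

```bash
python3 -m pendant '[{"xyz":[0.0056,0.004,0.02],"roll":0,"jaw":0.6},{"xyz":[0.0056,0.008,0.04],"roll":0,"jaw":0.6},{"xyz":[0.0056,0.012,0.054],"roll":0,"jaw":0.6},{"xyz":[0.0056,0.0145,0.061],"roll":0,"jaw":0.6},{"xyz":[0.0056,0.0145,0.061],"roll":0,"jaw":0.6},{"xyz":[0.0056,0.0145,0.061],"roll":0,"jaw":0.85},{"xyz":[0.0056,0.0145,0.061],"roll":0,"jaw":0.9},{"xyz":[0.0056,0.0145,0.061],"roll":0,"jaw":0.9}]' 25
python3 st.py
```

```text
time_s: 32.65
ee_pos: [631.4, -165.2, 122.6]
ee_rot: [-151.8, 0.3, -75.0]
force: [-0.7, -0.1, 0.5]
gripper_width: 15.1
q [-24.7  20.6 107.3  32.9  34.3  25.7] lean 28.2 az 15.6 rollneed -0.6
[[0.259, -0.852, 0.456], [-0.966, -0.226, 0.127], [-0.005, -0.473, -0.881]]
```

```bash
python3 -m pendant '[{"xyz":[-0.0008,0.0044,-0.0023],"roll":0,"jaw":0.9},{"xyz":[-0.0015,0.0087,-0.0047],"roll":0,"jaw":0.9},{"xyz":[-0.0023,0.013,-0.007],"roll":0,"jaw":0.9},{"xyz":[-0.0031,0.0174,-0.0093],"roll":0,"jaw":0.9},{"xyz":[-0.0038,0.0218,-0.0117],"roll":0,"jaw":0.9},{"xyz":[-0.0046,0.0261,-0.014],"roll":0,"jaw":0.9},{"xyz":[-0.0046,0.0261,-0.014],"roll":0,"jaw":0.9},{"xyz":[-0.0046,0.0261,-0.014],"roll":0,"jaw":0.9}]'
python3 st.py
```

```text
time_s: 33.65
ee_pos: [601.6, -168.5, 122.5]
ee_rot: [-151.8, 0.3, -75.0]
force: [0.2, -0.2, 4.7]
gripper_width: 15.2
q [-26.5  18.6 110.6  34.5  34.1  22.4] lean 28.2 az 15.6 rollneed -0.7
[[0.259, -0.852, 0.455], [-0.966, -0.226, 0.127], [-0.006, -0.473, -0.881]]
```

The shutter moved 30 mm and carries no residual load. Release, rise, shut the jaws and go over the fan button.

```bash
python3 -m pendant '[{"xyz":[0,0,0],"roll":0,"jaw":0.7},{"xyz":[0,0,0],"roll":0,"jaw":0.6},{"xyz":[0,-0.012,-0.022],"roll":0,"jaw":0.6},{"xyz":[0,-0.025,-0.045],"roll":0,"jaw":0.6},{"xyz":[0,-0.038,-0.07],"roll":0,"jaw":0.8},{"xyz":[0.03,-0.025,-0.07],"roll":0,"jaw":1},{"xyz":[0.06,-0.012,-0.07],"roll":0,"jaw":1},{"xyz":[0.06,-0.012,-0.07],"roll":0,"jaw":1}]'
python3 st.py 594,-245,160 594,-245,131
python3 - <<'E'
from h import *
im,d=env.grab_frame("wrist"); cv2.imwrite("pics/w9.png",im)
hsv=cv2.cvtColor(im,cv2.COLOR_BGR2HSV); 
for nm,lo,hi,z in(("red",(0,150,80),(6,255,255),136),("yel",(25,150,100),(33,255,255),122)):
    n,l,s,c=cv2.connectedComponentsWithStats(cv2.inRange(hsv,lo,hi))
    for i in range(1,n):
        if s[i,4]>60 and s[i,1]+s[i,3]<380: print(nm,s[i],c[i].round(),wonz(*c[i],z).round(1))
im,d=env.grab_frame("top"); cv2.imwrite("pics/t9.png",im); hsv=cv2.cvtColor(im,cv2.COLOR_BGR2HSV)
k=cv2.inRange(hsv,(0,140,90),(6,255,255)); m=np.zeros_like(k); cv2.circle(m,(318,168),18,255,-1); p=cv2.findNonZero(k&m)
print("knob top",None if p is None else (len(p),onz("top",*p[:,0].mean(0),134)))
E
```

```text
time_s: 34.65
ee_pos: [594.5, -233.8, 187.4]
ee_rot: [-151.9, 0.5, -75.1]
force: [-0.4, 0.2, -0.6]
gripper_width: 1.0
q [-33.3  16.6 102.3  29.7  45.8  23.8] lean 28.1 az 15.8 rollneed -1.0
[[0.257, -0.854, 0.453], [-0.966, -0.223, 0.128], [-0.008, -0.47, -0.883]]
594,-245,160 [0.0109 0.0158 0.0225]
594,-245,131 [0.0111 0.0295 0.0481]
red [186 224  19  20 283] [195. 233.] [ 598.  -167.9  136. ]
yel [ 52 107  57  58 542] [ 92. 128.] [667.5 -26.5 122. ]
knob top (17, array([ 596.52530872, -166.42192058,  134.        ]))
```

View pics/w9.png

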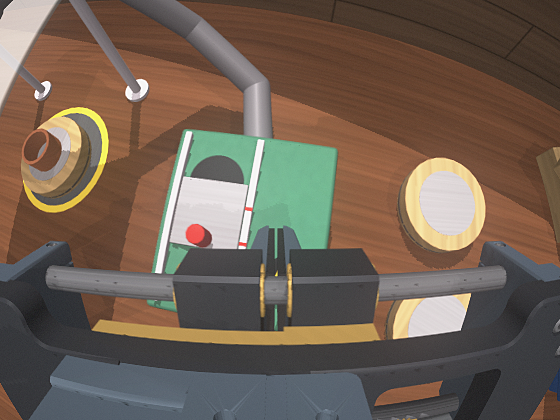

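The knob reads (597,-167), 29–30 mm from its start, and half the port is open, so the shutter is at the middle stop. Now press the button.

```bash
python3 -m pendant '[{"xyz":[0.006,0.014,0.022],"roll":0,"jaw":1},{"xyz":[0.0115,0.0272,0.0437],"roll":0,"jaw":1},{"xyz":[0.0115,0.0272,0.0437],"roll":0,"jaw":1},{"xyz":[0.0115,0.0295,0.0481],"roll":0,"jaw":1},{"xyz":[0.0115,0.0315,0.0517],"roll":0,"jaw":1},{"xyz":[0.0115,0.0329,0.0543],"roll":0,"jaw":1},{"xyz":[0.0115,0.0338,0.056],"roll":0,"jaw":1},{"xyz":[0.0115,0.0338,0.056],"roll":0,"jaw":1}]'
python3 st.py
```

```text
time_s: 35.75
ee_pos: [595.5, -244.0, 124.3]
ee_rot: [-151.8, 0.3, -75.0]
force: [0.3, 2.9, 4.5]
gripper_width: -0.1
q [-34.2  20.9 106.5  35.1  39.   15.8] lean 28.2 az 15.7 rollneed -0.7
[[0.259, -0.852, 0.456], [-0.966, -0.226, 0.128], [-0.006, -0.473, -0.881]]
```

```bash
python3 -m pendant '[{"xyz":[0,0.0005,0.0009],"roll":0,"jaw":1},{"xyz":[0,0.0009,0.0018],"roll":0,"jaw":1},{"xyz":[0,0.0012,0.0022],"roll":0,"jaw":1},{"xyz":[0,0.0014,0.0026],"roll":0,"jaw":1},{"xyz":[0,0.0014,0.0026],"roll":0,"jaw":1},{"xyz":[0,0.0014,0.0026],"roll":0,"jaw":1},{"xyz":[0,0.0014,0.0026],"roll":0,"jaw":1},{"xyz":[0,0.0014,0.0026],"roll":0,"jaw":1}]'
python3 st.py
```

```text
time_s: 36.75
ee_pos: [595.8, -244.0, 123.2]
ee_rot: [-151.6, 0.3, -75.0]
force: [-3.9, 2.9, 14.5]
gripper_width: 0.3
q [-34.2  21.  106.6  35.4  38.8  15.4] lean 28.4 az 15.6 rollneed -0.6
[[0.26, -0.85, 0.458], [-0.966, -0.226, 0.128], [-0.005, -0.475, -0.88]]
```

The force rose to 14.5 N with the tip edge at about 115.6 mm, which matches the button's bottomed height of 116. One more small push, then let go and retreat.

```bash
python3 -m pendant '[{"xyz":[0,0.0004,0.0008],"roll":0,"jaw":1},{"xyz":[0,0.0004,0.0008],"roll":0,"jaw":1},{"xyz":[0,0.0004,0.0008],"roll":0,"jaw":1},{"xyz":[0,-0.005,-0.009],"roll":0,"jaw":1},{"xyz":[0,-0.015,-0.03],"roll":0,"jaw":1},{"xyz":[0,-0.02,-0.07],"roll":0,"jaw":1},{"xyz":[0.0,-0.01,-0.12],"roll":0,"jaw":1},{"xyz":[0,0.0,-0.18],"roll":0,"jaw":1}]'
python3 -m pendant '[{"xyz":[0,0.02,-0.05],"roll":0,"jaw":1},{"xyz":[0,0.06,-0.09],"roll":0,"jaw":1},{"xyz":[0,0.1,-0.12],"roll":0,"jaw":1},{"xyz":[0,0.12,-0.14],"roll":0,"jaw":1},{"xyz":[0,0.12,-0.14],"roll":0,"jaw":1},{"xyz":[0,0.12,-0.14],"roll":0,"jaw":1},{"xyz":[0,0.12,-0.14],"roll":0,"jaw":1},{"xyz":[0,0.12,-0.14],"roll":0,"jaw":1}]'
python3 - <<'E'
from h import *
im,d=env.grab_frame("top"); cv2.imwrite("pics/tf.png",im); P=cloud("top",d); Z=P[...,2]; h=cv2.cvtColor(im,cv2.COLOR_BGR2HSV)
def c(mask,u,v,r,n,z):
    m=np.zeros(mask.shape,np.uint8); cv2.circle(m,(u,v),r,1,-1); m=(m>0)&(mask>0); p=np.argwhere(m)[:,::-1]
    print(n,len(p), len(p) and (onz("top",*((p.min(0)+p.max(0))/2),z).round(1), np.median(Z[m]).round(1)))
c(cv2.inRange(h,(22,120,120),(34,255,255)),345,177,12,"fan",122)
c(cv2.inRange(h,(0,140,90),(6,255,255)),318,168,18,"knob",136)
c((Z>45)&(Z<80),192,230,18,"tin",65)
s,d=env.grab_frame("side"); cv2.imwrite("pics/sf.png",s); P=cloud("side",d); h=cv2.cvtColor(s,cv2.COLOR_BGR2HSV)
k=cv2.inRange(h,(22,120,120),(34,255,255)); m=np.zeros_like(k); m[225:280,170:250]=255
e=cv2.findNonZero(k&m)[:,0]; print("ring px",e.min(0),e.max(0))
k=cv2.inRange(h,(3,120,60),(12,255,255)); mm=np.zeros_like(k); mm[215:270,190:240]=255; n,l,st,ce=cv2.connectedComponentsWithStats(k&mm)
i=1+st[1:,4].argmax(); q=P[l==i]; print("cuff px",st[i],"3d",np.median(q,0).round(1),q[:,2].max().round(1)); print("fan",[np.round(P[v,u],1) for u,v in((288,184),(289,185))], env.state()["ee_pos"],env.state()["force"])
a=cv2.imread("pics/top0.png"); b=im; print("cutters diff",np.abs(a[200:260,320:350].astype(int)-b[200:260,320:350]).mean())
E
```

```text
time_s: 37.75
ee_pos: [511.3, -266.9, 278.5]
ee_rot: [-152.0, 0.5, -74.9]
force: [0.9, -0.9, 1.1]
gripper_width: 0.3
time_s: 38.75
ee_pos: [347.8, -311.6, 345.5]
ee_rot: [-151.8, 0.4, -74.9]
force: [0.9, 0.5, 0.1]
gripper_width: 0.3
fan 77 (array([ 583.7, -248.4,  122. ]), np.float64(122.0))
knob 22 (array([ 595.1, -167.1,  136. ]), np.float64(134.1))
tin 241 (array([426.9, 217.4,  65. ]), np.float64(64.8))
ring px [182 242] [233 275]
cuff px [ 190  215   50   55 1344] 3d [688.   11.7   0.9] 845.2
fan [array([ 575.4, -235.4,  122. ]), array([ 571. , -235. ,  119.6])] [ 347.64844395 -311.70435162  345.74214276] [ 0.29636856 -0.9618481   0.65389866]
cutters diff 2.4077777777777776
```

```bash
python3 -c "
from workcell import env
print(env.job_done(), env.state()['time_s'])"
```

```text
the job is handed in; nothing more can be done
the job is handed in; nothing more can be done
```

I did all the steps in the order asked and handed the job in at about 39 s of the 67 s allowed. No verdict is reported.

- **Cuff and block:** I stood the cuff on the disc of the leftmost block and pushed that block along the bench, with the tool leaned about 28°, into the ring. After that push, the wrist camera put the block about 8 mm short of the ring's centre. That leaves about 7 mm of the 15 mm clearance, and the cuff was upright. Nothing touched the block afterwards, and the picture taken just before the button press still showed both in place.
- **Shutter:** I pulled the knob 30 mm. The final overhead picture measured 30.7 mm, which is the middle stop, and an earlier view showed half the port open.
- **Fan button:** I pressed until the force rose sharply to 14.5 N with the fingertip about 116 mm above the bench, its fully-down height. It is back up at 122 mm.
- **Bystanders:** The tin is within 1 mm of its start. The image patch over the cutters barely changed.

**Checks that failed or disagreed:**
- My last colour check of the cuff in the side view picked up the table wood, so the cuff and block were not measured again after the button press.
- Estimates of the ring's centre along x differed by about 10 mm (650–661 mm). I relied on the block and ring measured together in one picture.
- In a wrist picture taken during the push, the automatic block and ring fits were unusable. I judged that picture by eye and from the tool position.

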